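# Close a carton's flaps and hold the sprung pressing bar at the mark

### The arm

A 6-joint arm with a two-finger parallel gripper is mounted at the origin on a cart in front of the work surface, level with it; the furniture and walls round the work are solid. World frame = base frame: x ahead of the robot, y to its left, z up, the work surface at z = 0. Lengths are in mm, angles in rad, forces in N, time in s.
With the tool pointing down it reaches from about 300 to 775 mm from the base axis. Payload 14.6 kg.
Tool frame: the origin (TCP) lies on the centre line of the jaws, within the pads' length; the fingertips stand manip.tcp_to_tips ahead of it and the grasp point (between the pads) lies 5 mm behind it (manip.tcp_to_tips is the distance from the TCP to the fingertips, in mm); z points along the fingers, y is the direction in which the jaws open and shut (so a half turn about z gives the same grasp; the last joint's range is limited). The gripper opens to 94 mm and grips with 3 to 60 N. Pads are 16 mm wide; open, the fingers measure 119 mm over their backs; the gripper's body (75 mm by 177 mm) begins 78 mm behind the grasp point.
Start: joints at [1.142, 0.3, 1.521, -0, 1.321, -0.067], TCP at [194.674, 514.384, 196.646] pointing down, gripper open.
Joint ranges: [-3.03, 3.03], [-0.79, 2.21], [0.23, 2.52], [-1.04, 4.18], [0, 3.07], [-2.55, 2.55]. Speed limits (rad/s): [2.22, 2.22, 2.57, 3.14, 3.14, 3.14].

### API

Orientations are given as [roll, pitch, yaw] about the fixed x, y, z axes, in that order (R = Rz(yaw) Ry(pitch) Rx(roll)).
In Python, from cell import manip, optics, workorder gives the robot as it stands. The module is installed in compiled form; this text tells all that it offers.
- The arm moves only by the tool jog_arm, never from a script. Its argument "deltas" is text: rows parted by semicolons, each of 5 numbers parted by spaces: the shift along the tool's x, y, z in mm, then the turn about the tool's z in rad, then the finger opening in mm, from 0 to 94. In form: tx ty tz twist grip; .... A call has exactly 10 rows; each row is the pose to reach, as a shift and turn from the pose commanded when the call began, along the tool's axes at that moment; what a row does not reach only later rows make up. A row lasts 1/8 s, in which the tool goes at most 62.5 mm and 10.7 degrees, less where a joint would pass 70% of its speed; a pose out of reach is approached as far as the arm can. A call with a gripper value outside its range is refused whole. The fingers move at their own pace and stop on an object; "squeeze" is the grip in N (left out, the last holds). Time passes only in rows, so rows that repeat a pose let the fingers close, or fill a call up. It gives the time, the measured TCP pose, the force and the opening at its end, in the units of the state.
- manip.read_state(): the state, without advancing time (a new reading comes with each control period).
- optics.camera(name): name is "scene" or "top"; returns (picture, depth): 384x512x3 uint8, red, green, blue; 384x512 float32, mm along the optical axis (not along the pixel's ray), 0 where there is no reading.
- optics.get_calibration(name): a dict with "intrinsics" (3x3 intrinsics, pixels), "R" (3x3) and "t" (3): a world point X has camera coordinates R X + t. Camera axes: x right, y down, z forward; pixel columns grow to the right and rows downward; lengths in mm; the calibration is good to about 2 mm. A picture is of the moment at which its call begins. get_calibration takes no time and is no camera call.
- workorder.sign_off(): hands the job in, once; it reports no verdict.
The state is a dict: "clock": time; "joints": joint angles; "qd": joint speeds; "effort": joint torques, N m; "eef_pos": TCP position; "eef_rot": TCP orientation; "wrist_force": force on the tool from outside, world axes, zero at the start; "moment": the same for the moment, N m; "finger_gap": finger opening in mm.
Only numpy, scipy, OpenCV 4.12 (cv2) and the standard library are available. Lean on these libraries where they do the work, as an engineer would, in place of code of your own. Each camera call takes 0.05 s, during which the arm holds its last target.

### The job

Close the carton that stands in the packing jig: first fold the short flap on the robot's side down inwards, then fold both long side flaps down flat over it (the short flap at the back is already in). Then take the jig's spring-return pressing bar by its handle, draw it towards the robot over the closed flaps until its pointer is level with the white line on the setting clip, and finish while still holding it there so that the adhesive strips can grip, for the gas springs drive the bar back if it is let go. Leave the tube, jar and marker lying near the jig where they are.

Things in the scene. Friction and masses are not known exactly. Their poses are not given: they have to be found in the camera images.
- jig: Fixed jig with a cardboard carton in its middle (100 mm front to back, 120 wide, rim 102 above the table), open at the top. Plywood base 292 x 226 mm on feet. Origin at table height under the carton's middle; x points from the carton's front (robot side) to its back, y to its left, z up. Guide rods and gas springs run along x beside the carton. Except flaps and bar, all is under 104 mm high.
- front_flap_hinge (a point): Middle of the hinge line of the short flap on the carton's front edge, 103.5 mm above the table; the hinge line runs along the jig's y. Axes as the jig's. The flap is a 3 mm cardboard panel, 112 mm along the hinge and 40 mm from hinge to free edge, with a pale adhesive strip on its outer face.
- left_flap_hinge (a point): Middle of the hinge line of the long flap on the carton's left edge (+y of the jig), 107.5 mm above the table; the hinge line runs along the jig's x. Axes as the jig's. 3 mm cardboard, 95 mm along the hinge and 59 mm from hinge to free edge; closed, it reaches the middle of the carton.
- right_flap_hinge (a point): The same for the long flap on the carton's right edge (-y of the jig), 107.5 mm above the table.
- front_flap (a joint): Angle of the front short flap in rad: 0 = folded in, level; 1.57 = standing upright; more = leaning outwards (towards the robot), at most 2.4. It stays wherever it is left (stiff crease, under 1 N to move at the free edge). It cannot go in once a long flap lies closed.
- left_flap (a joint): Angle of the left long flap in rad: 0 = closed, level; 1.57 = upright; more = leaning outwards, at most 2.3. Stays where it is left; under 1 N to move.
- right_flap (a joint): Angle of the right long flap in rad, the same way: 0 = closed, 1.57 = upright, more = leaning outwards.
- bridge (a joint): Travel of the pressing bar in m: 0 = parked behind the carton, grows as it is drawn towards the robot (along the jig's -x), at most 0.117. Two gas springs drive it back to 0 with about 6 N at 0, rising evenly to about 9 N at 0.117. A side flap that stands up blocks it.
- bar_grip (a point): Middle of the pressing bar's handle: round black grip 16 mm thick, 88 mm long along the jig's y, 186 mm above the table, on two 10 mm posts 38 mm either side of its middle. 35 mm free below it, down to the aluminium crossbar (26 mm front to back, top 143 mm above the table). Parked, it is 95 mm behind the carton's middle. A rubber roller under the bar runs just over the closed flaps.
- bar_pointer (a point): Tip of the steel pointer blade (10 mm wide) that sticks out from the bar's right side, 121 mm right of the jig's middle and 85 mm above the table. It stands level with the bar's middle (same x in the jig as bar_grip) and moves with the bar.
- clip: The mark: black setting clip 18 mm wide (along the jig's x), 16 mm across, with one white line, 2 mm wide, over the middle of its top, on the graduated steel strip along the jig's right side (107.5 mm right of the middle, 76 mm above the table). Origin at the strip's top edge under the white line; axes as the jig's. Where along the strip it sits varies.
- glue_tube: Bystander: white tube 38 x 126 x 25 mm lying behind the jig. Leave it alone.
- siphon_jar: Bystander: small jar 34 x 34 x 72 mm standing behind the jig, to the left. Leave it alone.
- marker: Bystander: marker pen 135 mm long, 17 mm thick, lying left of the jig near the compressor. Leave it alone.
- spray_screen: Fixed obstacle: pale upright screen, 262 mm high, standing left of the jig. Its near face is a flat panel 268 mm wide along y, 62 mm nearer to the robot than this origin; the panel's right end lies 134 mm to the right (-y) of the origin, some 100 mm or more left of the carton. Keep the gripper clear of it.

How it is judged (in metres and radians):
On the way, in this order (a step that is already met when the one before it is completed fails the run):
1. the front short flap is folded in while both long flaps are still up (value of joint front_flap below 0.2 rad and value of joint each of left_flap, right_flap above 0.6 rad), for 0.1 s.
2. both long flaps are down over it, with the pressing bar still parked behind (value of joint each of front_flap, left_flap, right_flap below 0.2 rad and value of joint bridge below 0.02 m), for 0.1 s.
At the end, for the whole second after the job is handed in: all flaps are closed (within 0.15 rad of level), and the robot's fingers hold the pressing bar still against its springs (at least 3 N of contact) with its pointer within 6 mm of the white line on the setting clip (value of joint each of front_flap, left_flap, right_flap below 0.15 rad and x of bar_pointer in the frame of clip between -0.006 and 0.006 m and velocity of joint bridge between -0.005 and 0.005 m/s and contact force between the fingers and bridge above 3 N); the arm keeps its last pose, push and grip.
It fails at once if the tube, the jar or the marker is moved by more than 20 mm (distance of any of glue_tube, siphon_jar, marker from where it was at the start of the episode above 0.02 m).
It also fails if it takes over 64 s, if anything falls off the work surface, if the arm or the gripper's body presses on something with over 40 N, if the wrist force passes 120 N, or if a joint passes its speed limit or range.

## Working session

There is one attempt and no reset: what is moved stays moved. The work goes in short steps, Python scripts to look and compute and a tool call to move; the robot and the scene stay as the last step left them, time stands still between calls to the robot, and variables do not carry over. Pictures are saved under pics/ and viewed, and the job is handed in when it is done.

Besides the shell and the picture viewer there is one more tool, called after "Call:" as a command line: name --argument value ..., lists and objects as JSON in quotes. jog_arm: Moves the arm, as the interface text tells. Its arguments: {"type":"object","properties":{"deltas":{"type":"string"},"squeeze":{"type":"number"}},"required":["deltas"]}

```bash
mkdir -p pics; python3 - <<'E'
from cell import manip, optics, workorder
import cv2, numpy as np
s=manip.read_state(); print({k:np.round(v,3).tolist() for k,v in s.items()}); print(manip.tcp_to_tips)
for n in ("scene","top"):
    p,d=optics.camera(n); np.save(f"pics/{n}0.npy",d); cv2.imwrite(f"pics/{n}0.png",p[:,:,::-1])
    c=optics.get_calibration(n); print(n,{k:np.round(v,4).tolist() for k,v in c.items()})
E
```

```text
{'clock': 0.0, 'joints': [1.142, 0.3, 1.522, 0.0, 1.321, -0.067], 'qd': [0.001, -0.0, 0.0, -0.0, 0.001, -0.002], 'effort': [-0.001, -53.18, -35.274, 0.071, 0.025, -0.0], 'eef_pos': [194.569, 514.142, 196.07], 'eef_rot': [-3.14, -0.0, 2.78], 'wrist_force': [-0.593, -0.322, -0.3], 'moment': [-0.005, -0.021, 0.03], 'finger_gap': 94.22}
14.0
scene {'intrinsics': [[463.9931, 0.0, 247.7273], [0.0, 463.9931, 190.6983], [0.0, 0.0, 1.0]], 'R': [[-0.8344, 0.5511, -0.0108], [0.4904, 0.7334, -0.4707], [-0.2515, -0.3981, -0.8822]], 't': [587.2447, -132.5217, 1288.0461]}
top {'intrinsics': [[403.3486, 0.0, 256.9536], [0.0, 403.3486, 188.7265], [0.0, 0.0, 1.0]], 'R': [[-0.017, -0.9988, -0.0464], [-0.9991, 0.0188, -0.0374], [0.0382, 0.0457, -0.9982]], 't': [-116.8034, 605.3247, 965.5837]}
```

View pics/scene0.png

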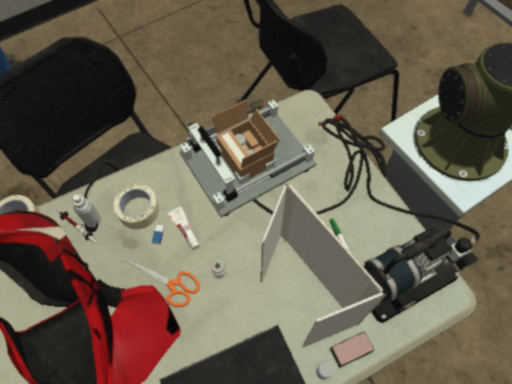

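View pics/top0.png

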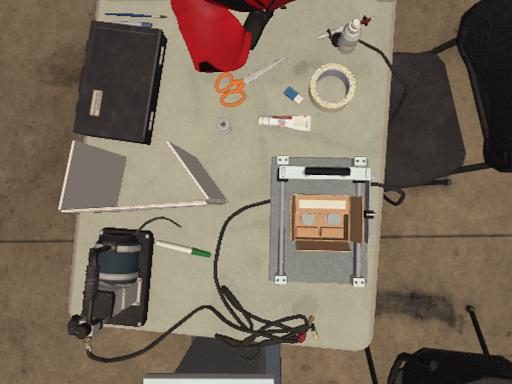

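```bash
cat > h.py <<'E'
from cell import manip, optics, workorder
import cv2, numpy as np
def proj(n,X):
    c=optics.get_calibration(n); X=np.atleast_2d(X).astype(float)
    Y=X@np.array(c['R']).T+np.array(c['t']); P=Y@np.array(c['intrinsics']).T
    return P[:,:2]/P[:,2:]
def ray_z(n,uv,z):
    c=optics.get_calibration(n);R=np.array(c['R']);t=np.array(c['t']);K=np.array(c['intrinsics'])
    uv=np.atleast_2d(uv).astype(float)
    d=np.c_[uv,np.ones(len(uv))]@np.linalg.inv(K).T@R; o=-R.T@t
    s=(z-o[2])/d[:,2]
    return o+s[:,None]*d
def cloud(n,dep):
    c=optics.get_calibration(n);R=np.array(c['R']);t=np.array(c['t']);K=np.array(c['intrinsics'])
    v,u=np.mgrid[:384,:512]
    P=np.stack([(u)*1.,v*1.,np.ones_like(u)*1.],-1)@np.linalg.inv(K).T*dep[...,None]
    return (P-t)@R
E
python3 - <<'E'
from h import *
p=cv2.imread('pics/top0.png'); a=p[150:290,260:400]; cv2.imwrite('pics/topc0.png',cv2.resize(a,None,fx=4.2,fy=4.2,interpolation=cv2.INTER_CUBIC))
p=cv2.imread('pics/scene0.png'); a=p[85:220,170:330]; cv2.imwrite('pics/scenec0.png',cv2.resize(a,None,fx=4.4,fy=4.4,interpolation=cv2.INTER_CUBIC))
E
```

```text
(no output)
```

View pics/topc0.png

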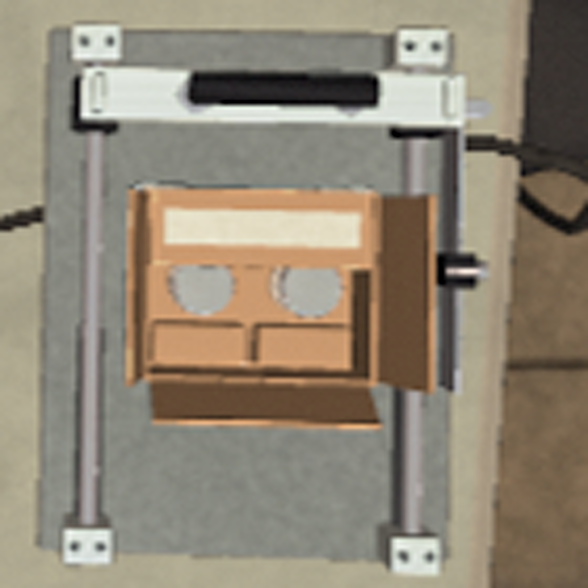

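View pics/scenec0.png

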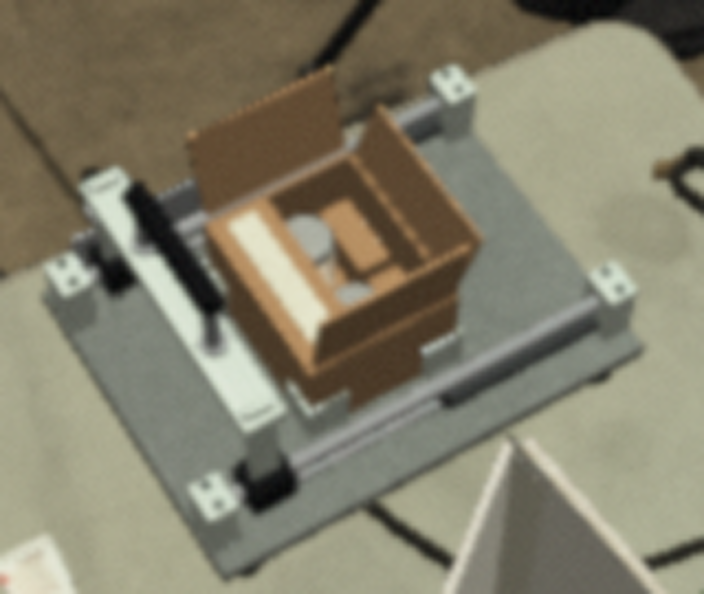

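```bash
python3 - <<'E'
from h import *
f=lambda pts:np.array(pts)/4.2+[260-.4,150-.4]
g=lambda pts:np.array(pts)/4.4+[170-.4,85-.4]
print('handle top',ray_z('top',f([(190,88),(378,88)]),186).round(1))
print('handle scene',ray_z('scene',g([(137,190),(212,304)]),186).round(1))
print('pillars', ray_z('top',f([(97,42),(423,46),(87,546),(414,555)]),104).round(1))
print('hinges', ray_z('top',f([(148,380),(378,383),(378,194),(150,188)]),104).round(1))
print('clip',ray_z('top',f([(462,270)]),90).round(1))
d=np.load('pics/top0.npy'); C=cloud('top',d)
# heights
for name,pt in dict(pil=(97,42),pil2=(414,555),bar=(140,95),handle=(285,88),rflapedge=(430,300),lf=(132,300),ff=(260,424),plate=(250,500),clip=(456,270),strip=(452,330),ptr=(478,108)).items():
    u,v=np.round(f([pt])[0]).astype(int); print(name,u,v,C[v,u].round(1), C[v-1:v+2,u-1:u+2,2].round(0).tolist())
E
```

```text
handle top [[ 630.3 -230.6  186. ]
 [ 628.5 -317.8  186. ]]
handle scene [[ 623.4 -319.1  186. ]
 [ 628.1 -235.1  186. ]]
pillars [[ 661.9 -189.2  104. ]
 [ 656.1 -356.3  104. ]
 [ 402.7 -179.   104. ]
 [ 396.7 -344.9  104. ]]
hinges [[ 487.  -212.   104. ]
 [ 484.  -329.   104. ]
 [ 580.5 -331.5  104. ]
 [ 585.7 -215.   104. ]]
clip [[ 540.5 -376.2   90. ]]
pil 283 160 [ 664.1 -190.4   75.4] [[78.0, 80.0, 79.0], [77.0, 75.0, 79.0], [75.0, 78.0, 78.0]]
pil2 358 282 [ 390.9 -349.9   76.6] [[76.0, 76.0, 74.0], [78.0, 77.0, 77.0], [78.0, 74.0, 77.0]]
bar 293 172 [ 631.5 -209.4  141.3] [[139.0, 142.0, 144.0], [138.0, 141.0, 143.0], [144.0, 143.0, 142.0]]
handle 327 171 [ 628.3 -273.5  189. ] [[194.0, 192.0, 193.0], [193.0, 189.0, 193.0], [191.0, 194.0, 190.0]]
rflapedge 362 221 [ 528.7 -343.8  164.3] [[163.0, 163.0, 34.0], [160.0, 164.0, 33.0], [162.0, 165.0, 32.0]]
lf 291 221 [ 530.6 -202.5  159.9] [[165.0, 158.0, 142.0], [165.0, 160.0, 143.0], [165.0, 157.0, 144.0]]
ff 322 251 [ 454.7 -277.5   34. ] [[139.0, 139.0, 136.0], [35.0, 34.0, 35.0], [29.0, 31.0, 34.0]]
plate 319 269 [ 412.7 -269.9   30.8] [[34.0, 31.0, 32.0], [33.0, 31.0, 34.0], [30.0, 31.0, 31.0]]
clip 368 214 [ 540.1 -375.    80.1] [[78.0, 79.0, 80.0], [82.0, 80.0, 81.0], [77.0, 79.0, 79.0]]
strip 367 228 [ 508.4 -375.2   65.3] [[58.0, 67.0, 76.0], [56.0, 65.0, 76.0], [59.0, 69.0, 77.0]]
ptr 373 175 [ 625.5 -386.7   86.5] [[87.0, 84.0, 86.0], [86.0, 86.0, 87.0], [83.0, 83.0, 87.0]]
```

```bash
python3 - <<'E'
from h import *
f=lambda pts:np.array(pts)/4.2+[260-.4,150-.4]
P=ray_z('top',f([(97,42),(423,46),(87,546),(414,555)]),77)[:,:2]
print(P.round(1),P.mean(0)); a=P[0]-P[2];b=P[1]-P[3];c=P[0]-P[1];e=P[2]-P[3]
print([np.arctan2(q[1],q[0]).round(4) for q in(a,b)],[np.arctan2(-q[0],q[1]).round(4) for q in(c,e)])
d=np.load('pics/top0.npy'); C=cloud('top',d); X,Y,Z=C[...,0],C[...,1],C[...,2]
m=(d>0)&(Z>230)&(Z<330); print('high',X[m].min(),X[m].max(),Y[m].min(),Y[m].max())
m=(d>0)&(Z>60)&(Z<330)&(X<450)&(X>200)&(Y>0)
print('compr',X[m].min(),X[m].max(),Y[m].min(),Y[m].max(),Z[m].max())
m=(d>0)&(Z>200); print(Z[m].max())
# jig frame
yaw=-0.036; o=np.array([534,-272.])
R=np.array([[np.cos(yaw),-np.sin(yaw)],[np.sin(yaw),np.cos(yaw)]])
# flaps cloud sections in jig coords
L=(C[...,:2]-o)@R
m=(d>0)&(abs(L[...,1])<125)&(abs(L[...,0])<110)
for nm,sel,ax in (('left',(abs(L[...,0])<30)&(L[...,1]>52)&(L[...,1]<110),1),('right',(abs(L[...,0])<30)&(L[...,1]<-52)&(L[...,1]>-100),1),('front',(abs(L[...,1])<40)&(L[...,0]<-42)&(L[...,0]>-100),0)):
    s=m&sel&(Z>112); q=np.c_[L[s][:,ax],Z[s]]; q=q[np.argsort(q[:,1])]; print(nm,q[::max(1,len(q)//14)].round(0).tolist())
pts={'hl':(-50,56,103.5),'hr':(-50,-56,103.5),'bl':(47,60,107.5),'br':(47,-60,107.5),'fl':(-47,60,107.5),'fr':(-47,-60,107.5),'g1':(95,44,186),'g2':(95,-44,186),'ptr':(95,-121,85)}
for n,s0,cr,k in(('top','pics/topc0.png',(260,150),4.2),('scene','pics/scenec0.png',(170,85),4.4)):
    im=cv2.imread(s0)
    for p in pts.values():
        w=np.r_[o+R@np.array(p[:2]),p[2]]; u=(proj(n,w)[0]-np.array(cr)+.5)*k
        cv2.circle(im,tuple(int(x) for x in u),3,(0,0,255),1)
    cv2.imwrite(f'pics/ov_{n}.png',im)
E
```

```text
[[ 664.9 -189.7]
 [ 658.9 -362. ]
 [ 397.6 -179.2]
 [ 391.5 -350.2]] [ 528.2245915  -270.29195751]
[np.float64(-0.0392), np.float64(-0.044)] [np.float64(-0.0345), np.float64(-0.0357)]
high 555.13581153664 690.251708271438 -51.06189358966257 230.60112095111901
compr 215.11838788039313 449.9472741415141 140.4147383605998 270.6539561350637 218.82853922551536
265.3045025375413
left [[62.0, 113.0], [64.0, 124.0], [64.0, 126.0], [64.0, 128.0], [66.0, 139.0], [67.0, 142.0], [67.0, 145.0], [67.0, 147.0], [69.0, 158.0], [69.0, 160.0], [70.0, 163.0], [72.0, 164.0], [72.0, 165.0], [72.0, 165.0], [72.0, 166.0]]
right [[-58.0, 113.0], [-59.0, 117.0], [-60.0, 120.0], [-60.0, 125.0], [-63.0, 130.0], [-62.0, 134.0], [-63.0, 138.0], [-65.0, 141.0], [-66.0, 145.0], [-67.0, 150.0], [-68.0, 154.0], [-69.0, 158.0], [-70.0, 161.0], [-71.0, 163.0], [-72.0, 165.0]]
front [[-52.0, 112.0], [-53.0, 114.0], [-55.0, 116.0], [-56.0, 119.0], [-56.0, 122.0], [-57.0, 123.0], [-58.0, 126.0], [-58.0, 128.0], [-60.0, 130.0], [-61.0, 132.0], [-63.0, 135.0], [-64.0, 137.0], [-64.0, 139.0], [-63.0, 140.0]]
```

View pics/ov_top.png

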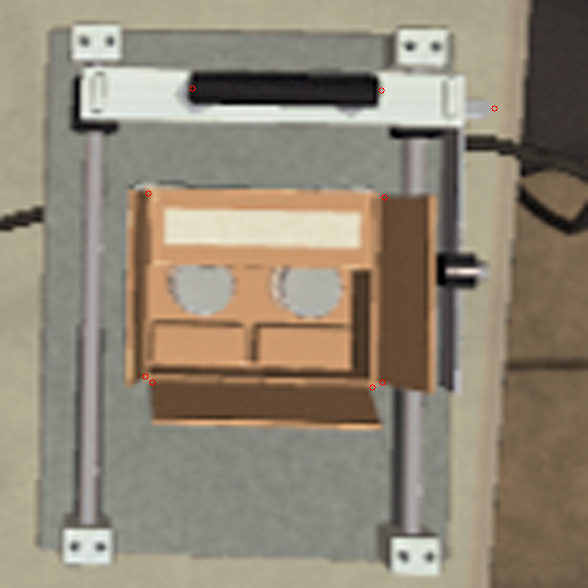

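View pics/ov_scene.png

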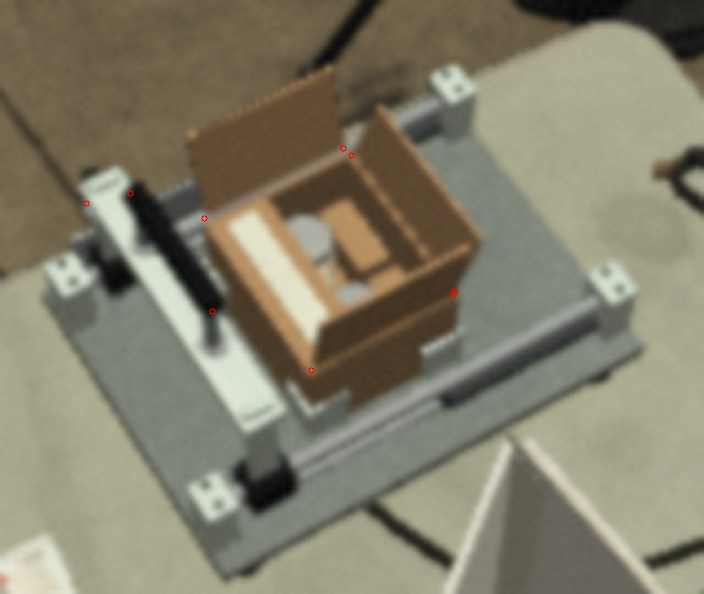

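Call:
jog_arm --deltas "0 0 -60 0 0; 0 0 -120 0 0; -42 -39 -150 0.15 0; -84 -78 -150 0.31 0; -126 -117 -150 0.46 0; -169 -157 -150 0.62 0; -211 -196 -150 0.77 0; -254 -236 -150 0.93 0; -296 -275 -150 1.08 0; -338 -314 -150 1.246 0" --squeeze 30

```text
clock: 1.35
eef_pos: [400.0, 99.2, 346.6]
eef_rot: [3.142, -0.0, 1.529]
wrist_force: [1.0, 0.1, 0.6]
finger_gap: 0.6
```

Call:
jog_arm --deltas "-61 7 0 0 0; -122 14 0 0 0; -183 21 0 0 0; -244 28 0 0 0; -305 35 0 0 0; -366 41 0 0 0; -366 41 60 0 0; -366 41 120 0 0; -366 41 170 0 0; -366 41 207 0 0"

```text
clock: 2.6
eef_pos: [426.4, -265.7, 137.3]
eef_rot: [-3.14, -0.001, 1.534]
wrist_force: [0.8, -0.0, 0.3]
finger_gap: -0.1
```

```bash
cat >> h.py <<'E'
O=np.array([533,-271.]);YAW=-0.037
RJ=np.array([[np.cos(YAW),-np.sin(YAW)],[np.sin(YAW),np.cos(YAW)]])
def tcpj():
    s=manip.read_state(); return np.r_[(s['eef_pos'][:2]-O)@RJ, s['eef_pos'][2]].round(1), round(s['clock'],2), np.round(s['wrist_force'],1)
def snap(tag,k=4.2):
    for n,(x0,y0,x1,y1) in (('top',(255,145,400,290)),('scene',(165,75,330,225))):
        p,d=optics.camera(n); np.save(f'pics/{n}{tag}.npy',d); cv2.imwrite(f'pics/{n}{tag}.png',p[:,:,::-1])
        a=cv2.resize(p[y0:y1,x0:x1,::-1],(500,int(500*(y1-y0)/(x1-x0))),interpolation=cv2.INTER_CUBIC)
        cv2.imwrite(f'pics/{n}c{tag}.png',a)
E
python3 -c "
from h import *
print(tcpj()); snap('1')"
```

```text
(array([-106.8,    1.3,  137.3]), 2.6, array([ 0.8, -0. ,  0.3]))
```

View pics/scenec1.png

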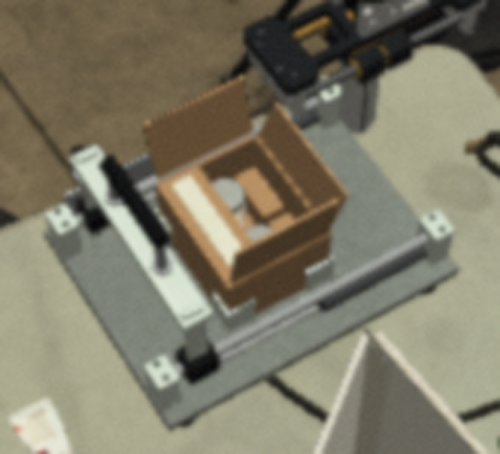

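View pics/topc1.png

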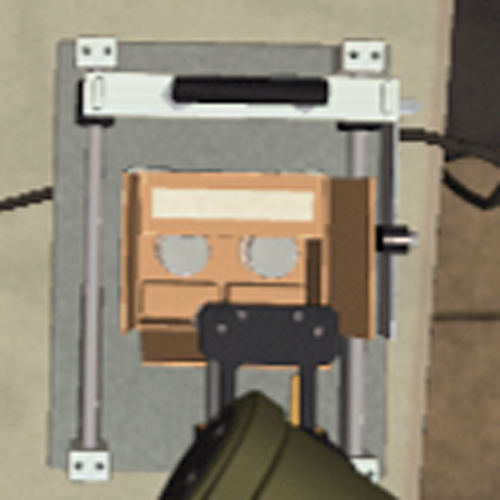

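Call:
jog_arm --deltas "0 20 0 0 0; 0 40 0 0 0; 0 55 0 0 0; 0 68 0 0 0; 0 73 3 0 0; 0 75 8 0 0; 0 77 13 0 0; 0 78 16 0 0; 0 78 17 0 0; 0 78 17 0 0"

```text
clock: 3.95
eef_pos: [505.0, -269.1, 122.7]
eef_rot: [3.142, 0.0, 1.534]
wrist_force: [0.2, 0.1, -1.1]
finger_gap: 0.4
```

```bash
python3 -c "
from h import *
print(tcpj()); snap('2')"
```

```text
(array([-28.1,   0.9, 122.7]), 3.95, array([ 0.2,  0.1, -1.1]))
```

View pics/scenec2.png

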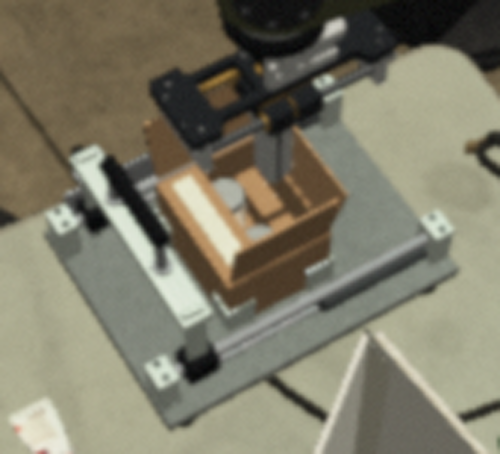

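```bash
python3 -c "
from h import *
a=cv2.imread('pics/scene2.png')[90:170,200:300]; b=cv2.imread('pics/scene1.png')[90:170,200:300]
cv2.imwrite('pics/z2.png',cv2.resize(np.vstack([b,a]),None,fx=3.7,fy=3.7,interpolation=cv2.INTER_CUBIC))"
```

```text
(no output)
```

View pics/z2.png

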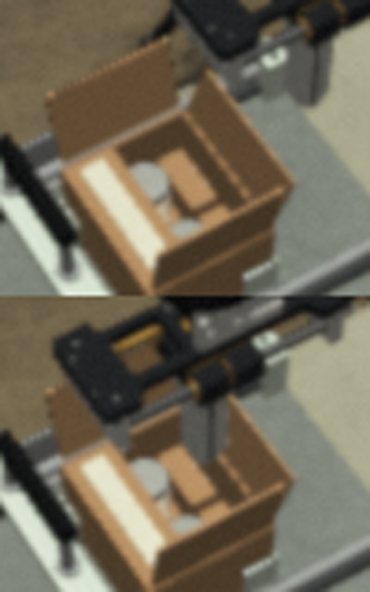

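View pics/topc2.png

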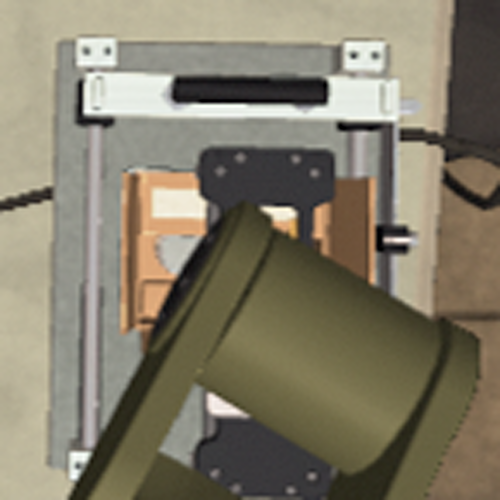

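```bash
python3 -c "
from h import *
a=cv2.imread('pics/top2.png')[225:260,285:325]; b=cv2.imread('pics/top1.png')[225:260,285:325]
cv2.imwrite('pics/z3.png',cv2.resize(np.hstack([b,a]),None,fx=8,fy=8,interpolation=cv2.INTER_CUBIC))
def w(p): return np.r_[O+RJ@np.array(p[:2]),p[2]]
print((proj('scene',[w((-28,1,108.7)),w((-16,-7,108.7)),w((-50,56,103.5)),w((-50,-56,103.5)),w((-65,56,140)),w((-65,-56,140)),w((-107,1,123))])-[200,90])*3.7)
"
```

```text
[[200.67208714 177.41045331]
 [179.5676524  176.81684342]
 [271.16597543 224.99136521]
 [184.65608818 110.75035828]
 [292.41656141 184.62822404]
 [202.97642973  69.16938007]
 [298.64900964 115.31971917]]
```

View pics/z3.png

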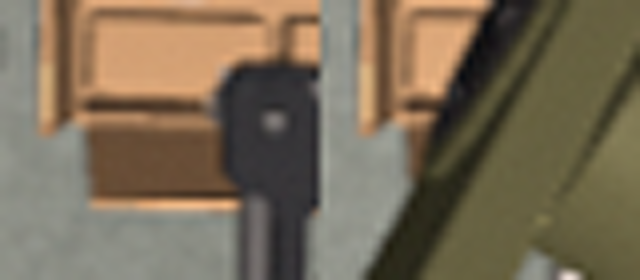

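```bash
python3 -c "
from h import *
for t in '12':
    d=np.load(f'pics/scene{t}.npy'); C=cloud('scene',d); L=(C[...,:2]-O)@RJ
    for (u,v) in [(230,120),(240,140),(262,135),(270,140),(258,125),(265,142),(276,139),(250,140),(255,110),(252,128)]:
        print(t,u,v,L[v,u].round(0),C[v,u,2].round(0),end=' | ')
    print()
a=cv2.imread('pics/scene2.png')[105:160,215:290]; b=cv2.imread('pics/scene1.png')[105:160,215:290]
cv2.imwrite('pics/z4.png',cv2.resize(np.hstack([b,a]),None,fx=5.3,fy=5.3,interpolation=cv2.INTER_CUBIC))
print(tcpj())
"
```

```text
1 230 120 [  2. -67.] 127.0 | 1 240 140 [ -0. -24.] 90.0 | 1 262 135 [-50.   3.] 107.0 | 1 270 140 [-54.  34.] 121.0 | 1 258 125 [-54. -24.] 116.0 | 1 265 142 [-47.  22.] 101.0 | 1 276 139 [-61.  48.] 137.0 | 1 250 140 [-29. -22.] 71.0 | 1 255 110 [-63. -52.] 140.0 | 1 252 128 [-47. -41.] 88.0 | 
2 230 120 [325. 570.] 1080.0 | 2 240 140 [  0. -23.] 92.0 | 2 262 135 [-49.   4.] 110.0 | 2 270 140 [-55.  33.] 119.0 | 2 258 125 [-34.   8.] 167.0 | 2 265 142 [-46.  23.] 104.0 | 2 276 139 [-62.  48.] 136.0 | 2 250 140 [-31. -25.] 65.0 | 2 255 110 [-16.  23.] 254.0 | 2 252 128 [-17.   8.] 167.0 | 
(array([-28. ,   0.8, 122.8]), 4.05, array([ 0.5,  0.2, -0.3]))
```

View pics/z4.png

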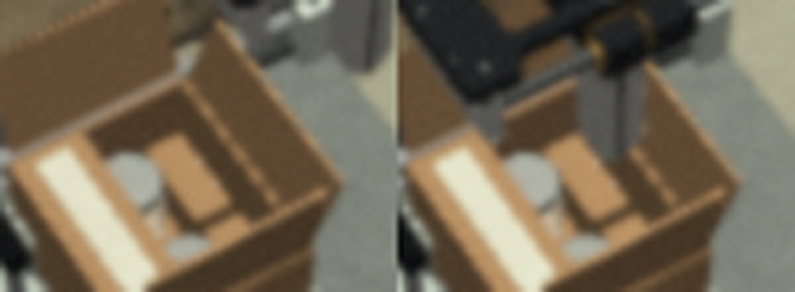

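```bash
python3 -c "
from h import *
d=np.load(f'pics/scene2.npy'); C=cloud('scene',d); L=(C[...,:2]-O)@RJ
for u in (251,254,257,259):
    for v in range(126,142,1):
        print((u,v),L[v,u].round(0).tolist(),C[v,u,2].round(0),end=' | ')
    print()
"
```

```text
(251, 126) [-16.0, 5.0] 173.0 | (251, 127) [-17.0, 4.0] 167.0 | (251, 128) [-17.0, 4.0] 163.0 | (251, 129) [-17.0, 4.0] 159.0 | (251, 130) [-18.0, 2.0] 151.0 | (251, 131) [-17.0, 4.0] 151.0 | (251, 132) [-18.0, 2.0] 144.0 | (251, 133) [-47.0, -47.0] 58.0 | (251, 134) [-41.0, -36.0] 71.0 | (251, 135) [-41.0, -35.0] 68.0 | (251, 136) [-38.0, -31.0] 71.0 | (251, 137) [-37.0, -29.0] 69.0 | (251, 138) [-36.0, -28.0] 66.0 | (251, 139) [-33.0, -23.0] 70.0 | (251, 140) [-31.0, -20.0] 72.0 | (251, 141) [-30.0, -19.0] 69.0 | 
(254, 126) [-21.0, 11.0] 176.0 | (254, 127) [-21.0, 11.0] 171.0 | (254, 128) [-23.0, 8.0] 163.0 | (254, 129) [-23.0, 8.0] 159.0 | (254, 130) [-22.0, 10.0] 158.0 | (254, 131) [-22.0, 9.0] 152.0 | (254, 132) [-23.0, 8.0] 146.0 | (254, 133) [-22.0, 9.0] 144.0 | (254, 134) [-22.0, 9.0] 140.0 | (254, 135) [-48.0, -32.0] 67.0 | (254, 136) [-47.0, -31.0] 64.0 | (254, 137) [-47.0, -31.0] 59.0 | (254, 138) [-41.0, -21.0] 71.0 | (254, 139) [-41.0, -21.0] 67.0 | (254, 140) [-39.0, -18.0] 68.0 | (254, 141) [-39.0, -18.0] 63.0 | 
(257, 126) [-32.0, 7.0] 163.0 | (257, 127) [-31.0, 8.0]
[... 280 characters left out ...]
47.0, -17.0] 81.0 | (257, 137) [-48.0, -18.0] 74.0 | (257, 138) [-48.0, -17.0] 71.0 | (257, 139) [-47.0, -17.0] 67.0 | (257, 140) [-47.0, -16.0] 64.0 | (257, 141) [-47.0, -15.0] 61.0 | 
(259, 126) [-35.0, 11.0] 167.0 | (259, 127) [-37.0, 9.0] 159.0 | (259, 128) [-37.0, 8.0] 153.0 | (259, 129) [-37.0, 9.0] 150.0 | (259, 130) [-37.0, 9.0] 146.0 | (259, 131) [-37.0, 9.0] 141.0 | (259, 132) [-38.0, 8.0] 135.0 | (259, 133) [-47.0, -7.0] 106.0 | (259, 134) [-49.0, -10.0] 97.0 | (259, 135) [-47.0, -6.0] 99.0 | (259, 136) [-47.0, -7.0] 93.0 | (259, 137) [-49.0, -9.0] 84.0 | (259, 138) [-46.0, -5.0] 87.0 | (259, 139) [-47.0, -7.0] 79.0 | (259, 140) [-47.0, -7.0] 75.0 | (259, 141) [-47.0, -6.0] 72.0 |
```

```bash
python3 -c "
from h import *
for t in '12':
  d=np.load(f'pics/scene{t}.npy'); C=cloud('scene',d); L=(C[...,:2]-O)@RJ; Z=C[...,2]
  x0=-28 if t=='2' else -107
  m=(d>0)&(abs(L[...,1])<60)&(abs(L[...,0]-x0)<110)&(Z>120)&(Z<420)&~((L[...,0]>75))
  for z in range(120,420,10):
    s=m&(Z>=z)&(Z<z+10)&((abs(L[...,1])<50))
    if s.sum()>2: print(t,z,s.sum(),np.percentile(L[s],[3,97],axis=0).round(0).tolist())
d=np.load('pics/scene0.npy'); C=cloud('scene',d); print('table z', C[200:260:10,150:165:5,2].round(0).tolist())
"
```

```text
1 120 101 [[-61.0, -49.0], [-53.0, 39.0]]
1 130 124 [[-67.0, -47.0], [-58.0, 47.0]]
1 140 50 [[-114.0, -45.0], [-62.0, 47.0]]
1 150 25 [[-119.0, -3.0], [-96.0, 12.0]]
1 160 32 [[-119.0, -5.0], [-96.0, 12.0]]
1 170 28 [[-119.0, -3.0], [-96.0, 12.0]]
1 180 36 [[-121.0, -6.0], [-96.0, 12.0]]
1 190 35 [[-121.0, -4.0], [-95.0, 11.0]]
1 200 27 [[-119.0, 0.0], [-96.0, 11.0]]
1 210 9 [[-101.0, -5.0], [-96.0, 12.0]]
1 240 85 [[-185.0, -27.0], [-28.0, 35.0]]
1 250 229 [[-182.0, -19.0], [-28.0, 35.0]]
1 260 244 [[-184.0, -14.0], [-22.0, 35.0]]
1 270 244 [[-185.0, -18.0], [-20.0, 35.0]]
1 280 807 [[-193.0, -27.0], [-21.0, 34.0]]
1 290 83 [[-145.0, -13.0], [-91.0, 25.0]]
1 300 45 [[-138.0, 16.0], [-91.0, 25.0]]
1 310 10 [[-98.0, 15.0], [-92.0, 25.0]]
1 320 57 [[-146.0, 28.0], [-91.0, 36.0]]
1 330 174 [[-143.0, -14.0], [-71.0, 38.0]]
1 340 125 [[-122.0, -11.0], [-74.0, 36.0]]
1 350 4 [[-86.0, 18.0], [-83.0, 24.0]]
1 370 11 [[-83.0, 36.0], [-65.0, 47.0]]
1 380 31 [[-76.0, 30.0], [-55.0, 49.0]]
1 390 57 [[-169.0, -11.0], [-50.0, 50.0]]
1 400 130 [[-184.0, -12.0], [-47.0, 49.0]]
1 410 141 [[-186.0, -
[... 493 characters left out ...]
 [57.0, 35.0]]
2 260 244 [[-110.0, -21.0], [59.0, 34.0]]
2 270 818 [[-113.0, -27.0], [58.0, 32.0]]
2 280 86 [[-68.0, 10.0], [-12.0, 24.0]]
2 290 26 [[-42.0, 17.0], [-12.0, 24.0]]
2 300 11 [[-47.0, 17.0], [-12.0, 33.0]]
2 310 71 [[-68.0, 24.0], [-13.0, 35.0]]
2 320 160 [[-64.0, -7.0], [7.0, 38.0]]
2 330 88 [[-42.0, -6.0], [6.0, 37.0]]
2 360 9 [[-6.0, 38.0], [11.0, 49.0]]
2 370 30 [[-11.0, 26.0], [21.0, 49.0]]
2 380 74 [[-97.0, -17.0], [26.0, 50.0]]
2 390 110 [[-108.0, -16.0], [29.0, 48.0]]
2 400 131 [[-106.0, -22.0], [29.0, 48.0]]
2 410 193 [[-105.0, -37.0], [28.0, 49.0]]
table z [[49.0, 49.0, 0.0], [49.0, 34.0, 4.0], [20.0, 3.0, 2.0], [-1.0, 14.0, 14.0], [-1.0, 16.0, 11.0], [-0.0, 3.0, 2.0]]
```

Call:
jog_arm --deltas "0 0 -30 0 0; 0 -45 -30 0 0; 0 -80 -20 0 0; 0 -80 14 0 0; 0 -60 14 0 0; 0 -40 14 0 0; 0 -24 14 0 0; 0 -12 14 0 0; 0 -6 17 0 0; 0 -4 20 0 0"

```text
clock: 5.3
eef_pos: [501.2, -269.0, 102.5]
eef_rot: [3.141, 0.0, 1.534]
wrist_force: [-0.7, 0.2, 1.4]
finger_gap: 0.4
```

```bash
python3 -c "
from h import *
print(tcpj()); snap('3')"
```

```text
(array([-31.9,   0.8, 102.5]), 5.3, array([-0.7,  0.2,  1.4]))
```

View pics/scenec3.png

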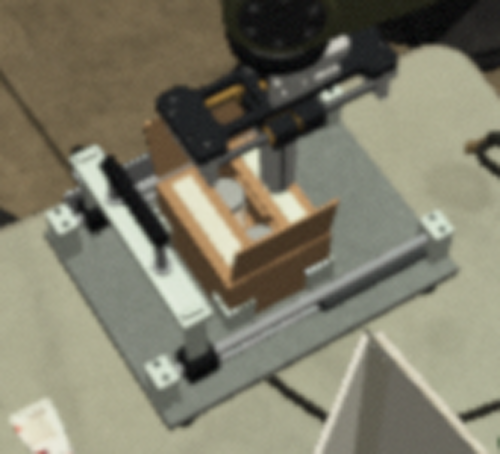

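Call:
jog_arm --deltas "0 2 4 0 0; 0 3 7 0 0; 0 4 10 0 0; 0 4 11 0 0; 0 4 11 0 0; 0 4 11 0 0; 0 4 0 0 0; 0 4 -30 0 0; 0 4 -60 0 0; 0 4 -90 0 0"

```text
clock: 6.65
eef_pos: [505.0, -269.0, 193.4]
eef_rot: [3.142, -0.0, 1.534]
wrist_force: [0.1, 0.1, 0.7]
finger_gap: 0.7
```

```bash
python3 -c "
from h import *
print(tcpj()); snap('4')
d=np.load('pics/scene4.npy'); C=cloud('scene',d); L=(C[...,:2]-O)@RJ; Z=C[...,2]
m=(d>0)&(L[...,1]<50)&(L[...,1]>-45)&(L[...,0]<-8)&(L[...,0]>-56)&(Z>98)&(Z<135)
for a in range(-56,-6,4):
    s=m&(L[...,0]>=a)&(L[...,0]<a+4); print(a,s.sum(),np.median(Z[s]).round(1) if s.any() else '')
"
```

```text
(array([-28.1,   0.9, 193.4]), 6.65, array([0.1, 0.1, 0.7]))
-56 0 
-52 18 105.8
-48 40 106.9
-44 36 106.3
-40 42 106.9
-36 39 106.2
-32 36 107.2
-28 44 107.1
-24 41 106.4
-20 41 106.5
-16 41 106.6
-12 25 106.8
-8 0
```

View pics/scenec4.png

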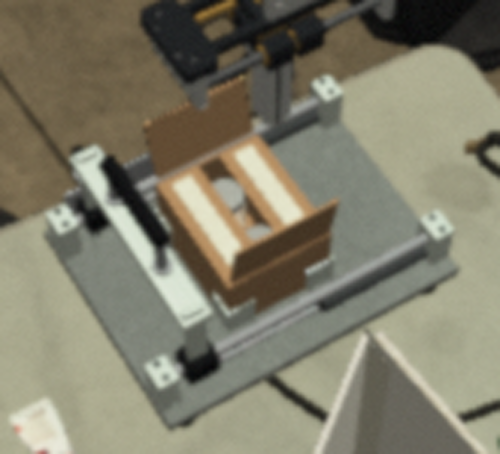

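Call:
jog_arm --deltas "50 10 0 0 0; 96 18 0 0 0; 96 18 50 0 0; 96 18 77 0 0; 75 18 77 0 0; 55 18 77 0 0; 38 18 77 0 0; 27 18 77 0 0; 22 18 82 0 0; 19 18 88 0 0"

```text
clock: 8.0
eef_pos: [523.7, -250.9, 104.3]
eef_rot: [3.141, 0.0, 1.534]
wrist_force: [-0.3, 1.0, 0.4]
finger_gap: 0.8
```

```bash
python3 -c "
from h import *
print(tcpj()); snap('5')"
```

```text
(array([-10. ,  19.7, 104.3]), 8.0, array([-0.3,  1. ,  0.4]))
```

View pics/scenec5.png

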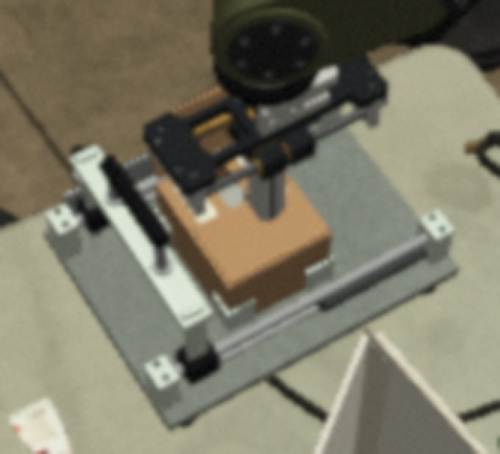

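Call:
jog_arm --deltas "-2 0 4 0 0; -3 0 8 0 0; -3 0 9 0 0; -3 0 9 0 0; -3 0 9 0 0; -3 0 -40 0 0; -3 0 -80 0 0; -60 0 -80 0 0; -116 0 -80 0 0; -116 0 -40 0 0"

```text
clock: 9.35
eef_pos: [519.6, -370.6, 146.1]
eef_rot: [3.138, 0.004, 1.531]
wrist_force: [-0.3, 0.2, -0.9]
finger_gap: 0.3
```

```bash
python3 -c "
from h import *
print(tcpj()); snap('6')
d=np.load('pics/scene6.npy'); C=cloud('scene',d); L=(C[...,:2]-O)@RJ; Z=C[...,2]
m=(d>0)&(abs(L[...,0])<44)&(Z>98)&(Z<135)
for a in range(-60,66,6):
    s=m&(L[...,1]>=a)&(L[...,1]<a+6); print(a,s.sum(),np.median(Z[s]).round(1) if s.any() else '')
"
```

```text
(array([  -9.7, -100. ,  146.1]), 9.35, array([-0.3,  0.2, -0.9]))
-60 58 106.2
-54 49 106.5
-48 48 106.4
-42 58 106.8
-36 49 106.5
-30 53 106.8
-24 55 106.8
-18 54 107.1
-12 50 106.7
-6 41 107.6
0 71 110.1
6 66 110.4
12 69 110.9
18 70 110.4
24 68 110.8
30 74 110.7
36 76 110.3
42 73 110.5
48 71 111.1
54 128 109.1
60 6 105.7
```

View pics/scenec6.png

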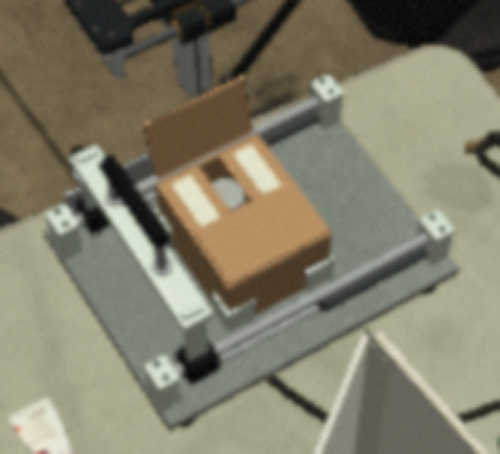

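Call:
jog_arm --deltas "0 0 28 0 0; 20 0 28 0 0; 40 0 28 0 0; 58 0 28 0 0; 69 0 28 0 0; 74 0 33 0 0; 77 0 40 0 0; 80 0 46 0 0; 80 0 49 0 0; 80 0 49 0 0"

```text
clock: 10.7
eef_pos: [522.7, -288.0, 99.4]
eef_rot: [3.139, 0.003, 1.533]
wrist_force: [-14.7, 4.7, 37.4]
finger_gap: 0.4
```

```bash
python3 -c "
from h import *
print(tcpj()); snap('7')"
```

```text
(array([ -9.7, -17.4,  99.4]), 10.7, array([-14.7,   4.7,  37.4]))
```

View pics/scenec7.png

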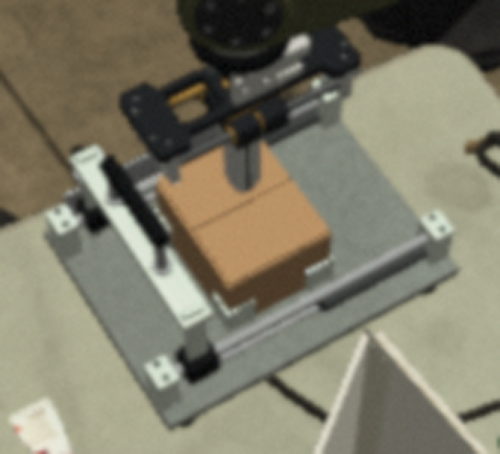

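Call:
jog_arm --deltas "0 0 -4 0 0; 0 0 -10 0 0; 0 0 -40 0 0; 0 0 -80 0 0; 8 0 -110 0 0; 17 -40 -110 0 0; 17 -80 -110 0 0; 17 -80 -110 0 0; 17 -80 -110 0 0; 17 -80 -110 0 0"

```text
clock: 12.05
eef_pos: [443.7, -266.8, 205.3]
eef_rot: [-3.141, -0.0, 1.534]
wrist_force: [0.3, 1.0, 0.1]
finger_gap: 0.2
```

```bash
python3 -c "
from h import *
print(tcpj()); snap('8')
d=np.load('pics/scene8.npy'); C=cloud('scene',d); L=(C[...,:2]-O)@RJ; Z=C[...,2]
m=(d>0)&(abs(L[...,0])<44)&(Z>98)&(Z<135)
for a in range(-66,66,6):
    s=m&(L[...,1]>=a)&(L[...,1]<a+6); print(a,s.sum(),np.median(Z[s]).round(1) if s.any() else '',end=' | ')
"
```

```text
(array([-89.4,   0.9, 205.3]), 12.05, array([0.3, 1. , 0.1]))
-66 17 108.8 | -60 63 110.2 | -54 68 110.5 | -48 63 110.4 | -42 65 110.6 | -36 72 110.4 | -30 63 110.6 | -24 73 110.8 | -18 66 110.3 | -12 72 110.5 | -6 66 110.5 | 0 72 110.1 | 6 67 110.3 | 12 75 110.8 | 18 71 110.4 | 24 70 110.6 | 30 68 110.7 | 36 76 110.4 | 42 74 110.5 | 48 72 110.7 | 54 128 108.1 | 60 4 104.2 |
```

View pics/scenec8.png

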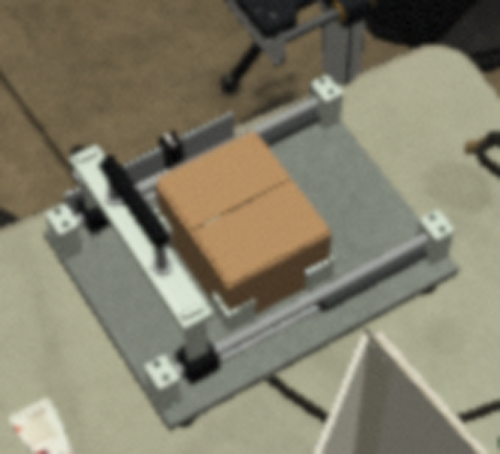

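View pics/topc8.png

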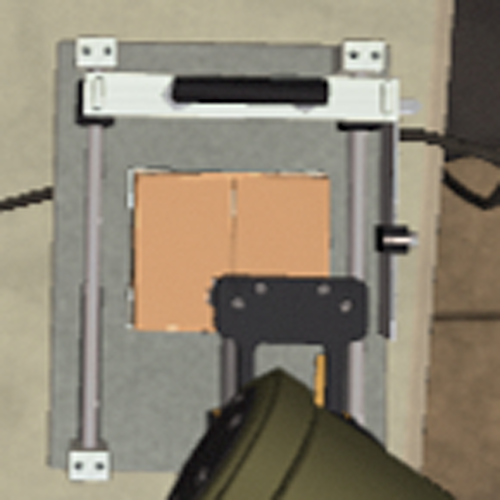

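```bash
python3 -c "
from h import *
a=cv2.imread('pics/top8.png')[165:245,350:390]; b=cv2.imread('pics/scene8.png')[105:145,190:250]
cv2.imwrite('pics/z5.png',cv2.resize(a,None,fx=7,fy=7,interpolation=cv2.INTER_CUBIC))
cv2.imwrite('pics/z6.png',cv2.resize(b,None,fx=12,fy=12,interpolation=cv2.INTER_CUBIC))
print(cv2.imread('pics/top8.png',0)[204:226,362:378])
"
```

```text
[[145 143 122  87  69  69  86 156 183 179 175 176 176 179 177 174]
 [143 144 125  86  68  67  89 152 179 179 179 177 178 179 175 175]
 [147 149 126  87  68  69  90 152 178 176 175 178 178 179 179 172]
 [147 146 127  87  70  68  90 137 171 177 175 177 178 179 177 173]
 [143 145 128  88  68  69  93 150 179 178 176 176 179 180 177 172]
 [143 149 133  93  72  71  95 157 184 184 182 179 177 178 176 171]
 [142 113  66  40  43  48  60  91 105 101 100 150 180 180 175 169]
 [144 101  25   8  27  37  37  39  38  35  32 115 172 182 176 169]
 [142 100  22   4  26  34  31  29  28  26  24  68 106 133 160 170]
 [141 101  24   4  62  83  77  76  76  73  77  94 124 140 161 169]
 [143 103  24   3 154 201 197 228 246 245 244 228 191 172 170 164]
 [144 104  25   2  82 109 105 122 133 133 132 148 174 180 174 165]
 [143 104  21   0  26  33  28  26  26  24  21  93 145 156 161 164]
 [141 110  44   0  26  34  35  31  32  28  28  95 148 163 164 162]
 [138 143 111  67  55  52  77  87  82  82  79 133 166 167 165 160]
 [142 146 123  77  71  66 120 160 166 160 159 166 167 166 166 161]
 [140 142 118  78  71  66 126 172 171 166 168 169 168 168 166 159]
 [140 141 117  77  69  66 127 169 172 165 166 167 169 169 167 157]
 [144 145 118  79  72  68 129 170 170 166 166 168 167 167 163 156]
 [143 146 117  79  69  69 120 166 170 166 167 166 167 165 162 154]
 [140 144 119  79  70  68 117 164 173 167 167 166 166 164 161 155]
 [140 143 118  79  70  67 119 164 174 169 170 167 168 167 163 156]]
```

View pics/z5.png

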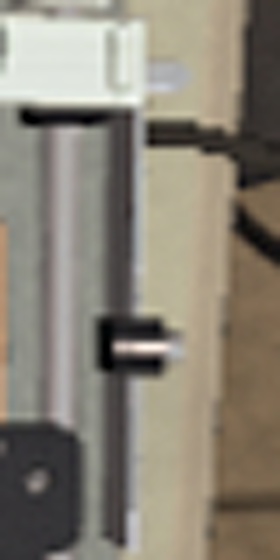

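View pics/z6.png

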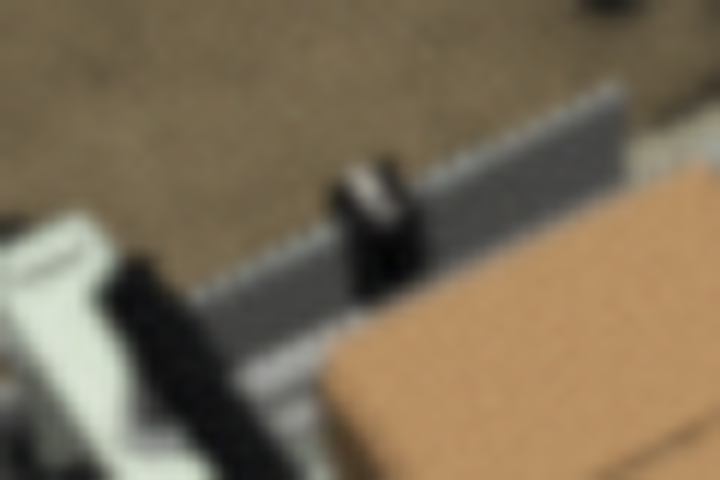

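```bash
python3 -c "
from h import *
g=cv2.imread('pics/top8.png',0); print(g[168:184,366:382])
f=lambda uv,z:((ray_z('top',[uv],z)[0,:2]-O)@RJ).round(1)
print('line',f((369.5,214.15),80),f((369.5,214.15),84)); print('ptr',f((374.5,175.3),85))
d=np.load('pics/top8.npy');C=cloud('top',d);print(C[211:218,364:373,2].round(0)); print(C[173:178,370:377,2].round(0))
# handle centre in both views
print(f((327.5,171),186))
gs=cv2.imread('pics/top8.png',0); print(gs[164:180:1,300:360:4])
"
```

```text
[[203 181 204 225 201 176 177 175 174 174 173 174 174 173 165 159]
 [203 231 226 231 210 175 176 178 175 174 174 174 175 177 168 159]
 [189 229 220 226 209 173 176 177 177 176 173 172 174 171 167 161]
 [182 222 218 225 205 173 173 174 177 174 173 173 174 171 163 157]
 [183 226 221 226 205 173 175 176 174 173 172 175 172 169 164 157]
 [192 228 222 226 203 161 162 162 162 170 176 176 174 172 165 160]
 [193 229 221 223 206 174 176 176 176 171 175 176 175 173 165 157]
 [196 231 221 225 207 176 179 176 173 171 175 178 175 173 162 157]
 [196 228 219 224 208 175 176 176 173 174 176 177 177 174 164 160]
 [187 199 206 226 217 199 202 204 189 177 177 178 175 173 165 160]
 [211 214 226 232 211 182 182 182 178 176 177 178 176 174 167 160]
 [220 230 238 239 196 155 174 174 174 177 177 177 174 173 165 159]
 [118 125 127 168 171 159 174 175 176 178 179 178 176 170 162 159]
 [ 57  64  58 140 176 176 175 177 182 181 182 180 176 170 162 157]
 [ 68  70  65 144 140  83  84  88  88  90  89  89 146 175 167 162]
 [ 68  69  64 148 132  37  43  43  44  46  42  38  75  92  85  80]]
line [  10.6 -106.9] [  10.
[... 780 characters left out ...]
0 225]
 [231 150  30  30  29  29  28  25  25  19  21  21  16 233 232]
 [227 137  42  40  38  36  34  33  34  31  27  28  28 231 228]
 [227 133  38  39  39  41  43  42  39  35  37  35  33 228 226]
 [232 114  35  34  38  38  40  40  40  42  42  40  36 229 227]
 [229 129  25  22  25  28  29  31  34  33  36  37  38 229 228]
 [226 168  47  37   7  10   7  14  14  18  19  22  22 226 224]
 [229 189 175 220 221 223 222 164 165 165 111  88 109 227 227]
 [229 222 215 232 233 232 233 229 230 229 204 168 224 229 228]
 [229 228 226 227 227 226 227 229 230 230 228 207 230 228 227]
 [207 217 221 226 234 233 233 228 229 230 230 228 230 231 230]
 [151 156 155 158 162 164 164 147 151 155 175 180 188 185 219]]
```

Call:
jog_arm --deltas "0 46 0 0 50; 0 92 0 0 50; 0 138 0 0 50; -1 175 0 0 50; -1 185 0 0 50; -1 185 25 0 50; -1 185 45 0 50; -1 185 52 0 50; -1 185 52 0 50; -1 185 52 0 50" --squeeze 50

```text
clock: 13.4
eef_pos: [628.1, -274.8, 154.8]
eef_rot: [3.14, 0.001, 1.534]
wrist_force: [0.0, -0.1, -1.0]
finger_gap: 50.0
```

```bash
python3 -c "
from h import *
print(tcpj()); snap('9')"
```

```text
(array([ 95.2,  -0.3, 154.8]), 13.4, array([ 0. , -0.1, -1. ]))
```

View pics/scenec9.png

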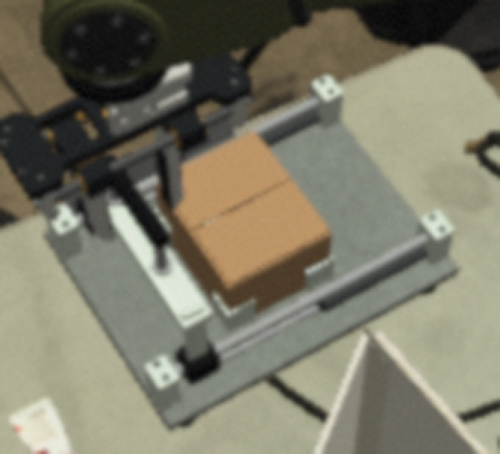

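Call:
jog_arm --deltas "0 0 0 0 30; 0 0 0 0 20; 0 0 0 0 5; 0 0 0 0 5; 0 0 0 0 5; 0 0 0 0 5; 0 0 0 0 5; 0 0 0 0 5; 0 0 0 0 5; 0 0 0 0 5" --squeeze 50

```text
clock: 14.75
eef_pos: [628.5, -274.6, 153.7]
eef_rot: [3.14, 0.0, 1.534]
wrist_force: [5.0, -1.1, -1.5]
finger_gap: 14.5
```

Call:
jog_arm --deltas "0 -6 0 0 5; 0 -16 0 0 5; 0 -27 0 0 5; 0 -38 0 0 5; 0 -49 0 0 5; 0 -60 0 0 5; 0 -70 0 0 5; 0 -79 0 0 5; 0 -84 0 0 5; 0 -85 0 0 5"

```text
clock: 16.0
eef_pos: [543.6, -271.4, 153.7]
eef_rot: [3.14, 0.0, 1.534]
wrist_force: [7.8, -0.3, -4.4]
finger_gap: 14.8
```

```bash
python3 -c "
from h import *
print(tcpj()); snap('10'); print(tcpj())
a=cv2.imread('pics/top10.png')[165:245,350:390]; b=cv2.imread('pics/scene10.png')[90:150,190:280]
cv2.imwrite('pics/z10.png',cv2.resize(a,None,fx=7,fy=7,interpolation=cv2.INTER_CUBIC))
cv2.imwrite('pics/z11.png',cv2.resize(b,None,fx=8,fy=8,interpolation=cv2.INTER_CUBIC))"
```

```text
(array([ 10.6,  -0. , 153.7]), 16.0, array([ 7.8, -0.3, -4.4]))
(array([ 10.6,  -0. , 153.7]), 16.1, array([ 6.6, -1.3, -3.9]))
```

View pics/z10.png

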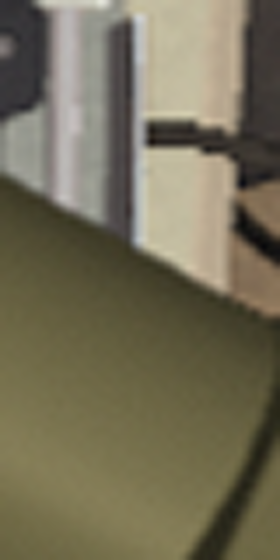

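View pics/z11.png

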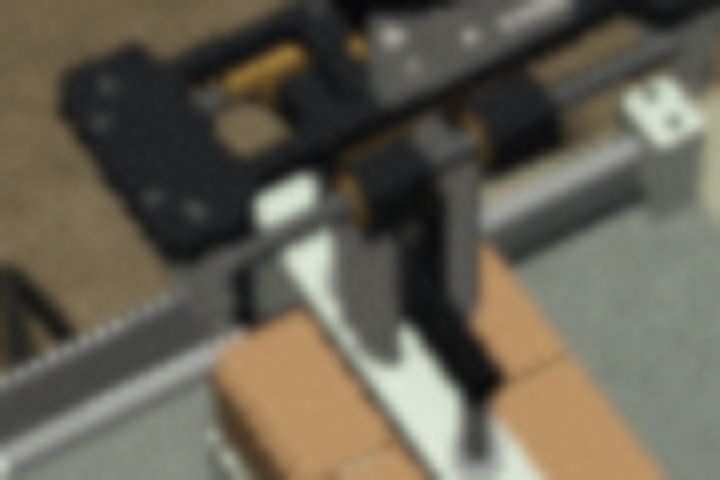

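View pics/topc10.png

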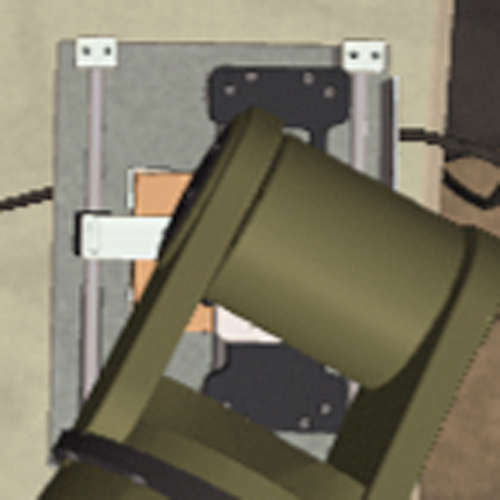

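```bash
python3 -c "
from h import *
f=lambda uv,z:((ray_z('top',[uv],z)[0,:2]-O)@RJ)
def edges(img,r0,r1,cols,thr=185):
    out=[]
    for c in cols:
        v=img[r0:r1,c].astype(float); i=np.where(v>thr)[0]
        a,b=i[0],i[-1]
        lo=a-1+(thr-v[a-1])/(v[a]-v[a-1]); hi=b+(v[b]-thr)/(v[b]-v[b+1]); out.append((r0+lo,r0+hi))
    return np.array(out)
A=cv2.imread('pics/top8.png',0);B=cv2.imread('pics/top10.png',0)
cols=[287,289,291,293,295,297]
for im,r0,r1 in((A,160,185),(B,198,228)):
    e=edges(im,r0,r1,cols); m=np.median(e,0); print(e.round(1).tolist(),m)
    print('centre xj',f((292,m.mean()),143), 'edges',f((292,m[0]),143)[0],f((292,m[1]),143)[0])
t=A[162:184,284:299]; r=cv2.matchTemplate(B[195:232,280:303],t,cv2.TM_CCOEFF_NORMED); _,mx,_,loc=cv2.minMaxLoc(r); print(mx,loc[0]+280-284,loc[1]+195-162, r[loc[1]-1:loc[1]+2,loc[0]])
"
```

```text
[[159.7, 177.7], [165.6, 178.1], [165.6, 178.0], [165.6, 178.1], [165.7, 178.1], [165.9, 178.1]] [165.62344498 178.06730769]
centre xj [96.26600936 67.38929465] edges 109.22001090846628 83.3269346907152Traceback (most recent call last):
  File "<string>", line 14, in <module>
    e=edges(im,r0,r1,cols); m=np.median(e,0); print(e.round(1).tolist(),m)
  File "<string>", line 9, in edges
    lo=a-1+(thr-v[a-1])/(v[a]-v[a-1]); hi=b+(v[b]-thr)/(v[b]-v[b+1]); out.append((r0+lo,r0+hi))
                                                             ~^^^^^
IndexError: index 30 is out of bounds for axis 0 with size 30
```

```bash
python3 -c "
from h import *
f=lambda uv,z:((ray_z('top',[uv],z)[0,:2]-O)@RJ)
A=cv2.imread('pics/top8.png',0);B=cv2.imread('pics/top10.png',0)
print(A[160:183,283:302:2]);print(B[198:226,283:302:2])
t=A[162:184,282:292]; r=cv2.matchTemplate(B[195:232,278:296],t,cv2.TM_CCOEFF_NORMED); _,mx,_,loc=cv2.minMaxLoc(r); print(mx,loc[0]+278-282,loc[1]+195-162, r[loc[1]-1:loc[1]+2,loc[0]])
"
```

```text
[[228 165 206 134 140 138 141 138 141 143]
 [225 221 231 135 139 139 143 142 138 142]
 [223 230 233 134 136 140 143 142 134 141]
 [228 235 237 139 138 143 141 140 138 140]
 [166 160 165 125 135 139 136 139 139 138]
 [163 131 136 127 131 136 131 134 138 132]
 [229 222 217 222 220 213 208 190 178 172]
 [155 223 233 234 233 233 232 230 229 229]
 [213 217 233 232 232 233 233 233 233 234]
 [225 215 231 230 231 230 230 230 231 231]
 [224 211 228 227 228 228 228 229 227 230]
 [226 210 228 228 229 228 228 227 228 230]
 [228 212 231 231 231 230 230 230 229 214]
 [228 222 229 228 228 227 227 227 228 226]
 [228 222 227 227 226 226 226 226 224 226]
 [230 224 230 230 230 229 230 229 228 230]
 [155 229 229 229 229 229 228 229 229 229]
 [227 238 235 232 232 232 231 231 229 228]
 [150 152 161 187 187 189 189 192 207 212]
 [ 54  56  59 148 147 141 142 144 150 153]
 [ 23  28  34 140 142 135 136 136 140 137]
 [120  34  88 144 144 139 139 140 141 138]
 [168 111 136 141 142 142 143 141 141 141]]
[[171 141 144 146 138 151 173 179 178 178]
 [169 141 146 146 136 152 179 178 177 178]
 [168 146 148 144 137 15
[... 453 characters left out ...]
6 236 236 237 237 236 236 236 237 233]
 [226 234 235 236 235 234 235 234 235 210]
 [226 239 238 238 237 237 236 236 236 213]
 [231 237 237 236 236 237 237 236 237 197]
 [228 235 235 235 235 235 234 234 237 149]
 [226 236 235 235 235 235 234 234 239 102]
 [219 238 236 237 237 237 236 237 243  68]
 [223 238 238 237 236 235 235 235 243  34]
 [225 231 230 227 245 245 243 242 231  35]
 [169 167 166 163 181 140 203 200 167  49]
 [150 147 144 144 151  67 186 176 165  61]
 [155 153 146 146 154  73 189 180 147  56]
 [155 151 143 143 152  60 190 182 114  45]
 [153 151 145 142 154  60 190 185  69  38]
 [153 152 149 144 158  65 191 171  40  41]]
0.7249948382377625 1 42 [0.61163914 0.72499484 0.5506985 ]
```

```bash
python3 -c "
from h import *
f=lambda uv,z:((ray_z('top',[uv],z)[0,:2]-O)@RJ).round(1)
for r in ((165.65,178.0),(207.5,219.8)): print(f((291,np.mean(r)),143),f((291,r[0]),143)[0],f((291,r[1]),143)[0])
print(tcpj())
d=np.load('pics/scene10.npy'); C=cloud('scene',d); L=(C[...,:2]-O)@RJ; Z=C[...,2]
for lo,hi,n in((178,200,'handle'),(138,150,'bar')):
    m=(d>0)&(Z>lo)&(Z<hi)&(abs(L[...,1]-32)<12)&(L[...,0]>-20)&(L[...,0]<50); print(n,m.sum(),np.percentile(L[m][:,0],[3,50,97]).round(1))
d=np.load('pics/scene8.npy'); C=cloud('scene',d); L=(C[...,:2]-O)@RJ; Z=C[...,2]
for lo,hi,n in((178,200,'handle0'),(138,150,'bar0')):
    m=(d>0)&(Z>lo)&(Z<hi)&(abs(L[...,1]-32)<12)&(L[...,0]>60)&(L[...,0]<130); print(n,m.sum(),np.percentile(L[m][:,0],[3,50,97]).round(1))
"
```

```text
[96.3 69.5] 109.1 83.4
[ 9.6 68. ] 22.3 -3.1
(array([ 10.6,  -0. , 153.7]), 16.1, array([ 6.6, -1.3, -3.9]))
handle 73 [ 3.2 10.8 16.9]
bar 67 [-2.3 14.5 22.3]
handle0 71 [ 88.7  96.3 102.8]
bar0 66 [ 82.9 100.5 108.1]
```

Call:
jog_arm --deltas "0 0 0 0 5; 0 0 0 0 5; 0 0 0 0 5; 0 0 0 0 5; 0 0 0 0 5; 0 0 0 0 5; 0 0 0 0 5; 0 0 0 0 5; 0 0 0 0 5; 0 0 0 0 5"

```text
clock: 17.35
eef_pos: [543.7, -271.4, 153.7]
eef_rot: [3.14, 0.0, 1.534]
wrist_force: [6.7, -1.1, -3.6]
finger_gap: 14.4
```

```bash
python3 -c "
from h import *
print(tcpj(),np.abs(manip.read_state()['qd']).max()); snap('12'); print(tcpj())
d=np.load('pics/scene12.npy'); C=cloud('scene',d); L=(C[...,:2]-O)@RJ; Z=C[...,2]
m=(d>0)&(abs(L[...,0])<46)&(Z>98)&(Z<135)
for a in range(-66,66,6):
    s=m&(L[...,1]>=a)&(L[...,1]<a+6); print(a,s.sum(),np.median(Z[s]).round(1) if s.any() else '',end=' | ')
m=(d>0)&(Z>178)&(Z<200)&(abs(L[...,1]-32)<12)&(L[...,0]>-20)&(L[...,0]<50); print('handle',np.percentile(L[m][:,0],[3,50,97]).round(1))
a=cv2.imread('pics/scene0.png').astype(int)-cv2.imread('pics/scene12.png'); a=abs(a).sum(2)
print('diff tube/jar/marker',a[205:250,165:200].mean(),a[258:280,208:230].mean(),a[215:245,325:350].mean())
"
```

```text
(array([ 10.8,  -0. , 153.7]), 17.35, array([ 6.7, -1.1, -3.6])) 0.0009223412453518837
(array([ 1.080e+01, -1.000e-01,  1.537e+02]), 17.45, array([ 7.6,  0.3, -2.7]))
-66 7 108.9 | -60 26 110.0 | -54 18 110.9 | -48 29 111.0 | -42 31 110.9 | -36 36 110.3 | -30 40 110.2 | -24 39 110.1 | -18 41 110.0 | -12 42 110.3 | -6 42 109.8 | 0 48 110.3 | 6 50 111.1 | 12 48 110.9 | 18 55 110.4 | 24 42 110.7 | 30 57 110.9 | 36 50 110.4 | 42 54 110.6 | 48 50 110.4 | 54 97 108.4 | 60 3 102.9 | handle [ 3.6 11.3 17. ]
diff tube/jar/marker 8.645079365079365 8.537190082644628 8.013333333333334
```

View pics/scene12.png

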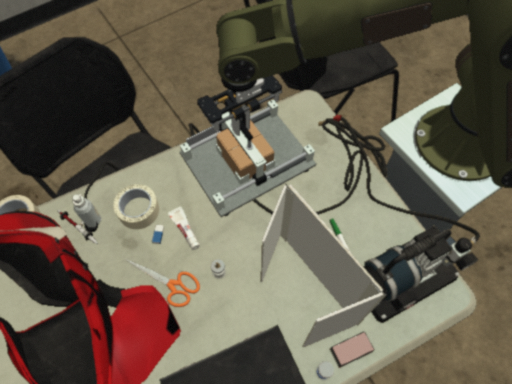

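The picture shows the bar at about (247,150), across the closed carton and held by the gripper. The tube, jar and marker are where they started, and the arm is steady, so I'm handing the job in.

```bash
python3 -c "
from cell import workorder
print(workorder.sign_off())"
```

```text
the job is handed in; nothing more can be done
None
```

I folded the front flap in, closed the left and right flaps over it, and drew the pressing bar about 85 mm towards the robot. I handed the job in at about 17.5 s with the gripper still holding the bar.

**Last checks:**
- **Flaps:** depth readings show both long flaps level, with tops at about 110–111 mm along their whole width.
- **Bar:** the arm was at rest, with about 7–8 N of spring pull on the wrist and the fingers 14.4 mm apart on the handle.
- **Bystanders:** the tube, jar and marker look unmoved.

**What disagreed or went wrong:**
- **Pointer not seen at the end:** the arm hid the pointer and the clip in both cameras. I worked out the alignment from the bar's left end, the handle and the tool position. These gave the bar at 9.6, about 11 and 10.8 mm along the jig, against 10.6 mm measured for the white line. That is an estimated error of 1–2 mm.
- **Tool height offset:** in the depth images the fingertips sat about 28 mm higher than the reported tool height implied. My first push at the front flap therefore passed over it without touching. I corrected for this from then on.
- **Hard press on the right flap:** pressing it flat gave about 40 N at the wrist, taken by the fingertips. I lifted off at once, and the flap was level afterwards.

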